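Square up the tray-stand corner before bracing

TASK

Lift the try square up off its rack prong and check the tray-stand corner that has no brace yet: lower it in hand onto that corner, stock lying along and fully on the top rail, blade hanging outside the leg. Slide it until the blade is flush against the leg, then let go so that it stays there for reading. Set it down gently, never let it touch the bench top, and leave the scoop, brace bar, tub and jar as they are.

Things in the scene. Friction and masses are not known exactly. Their poses are not given: they have to be found in the camera images.
- rack: fixed galvanised tool rack: foot plate x -110 to +60, y +-130, 10 mm thick, upright at x +12 to +52, flat crossbar 260 mm along y at x +6 to +12, z 250 to 280 mm, and two 8 mm round prongs leaving it towards -x at y = -90 and +90 mm. Nothing is higher than 288 mm. Origin on the bench; +x away from the prong tips, z up
- prong_right (a point): on the axis of the rack's prong at y = -90 mm, where a tool hangs: 270 mm above the bench, 91 mm in front of the crossbar. The prong runs level 25 mm further to -x, then its tip turns up 14 mm within the next 12 mm (top of tip 288 mm above the bench)
- prong_left (a point): the same point on the rack's other prong, at y = +90 mm
- square: try square, about 0.31 kg, shaped like an L: thick aluminium stock (20 mm thick along x; y -30 to +115; z 0 to +25 mm) and a thin bare steel blade at right angles (3 mm thick along x, centred; y -30 to 0; z 0 down to -165 mm). Origin at the inner corner, mid-thickness: stock's inner face is z = 0, blade's inner edge is y = 0. Centre of mass at y +21, z -23 mm
- square_corner (a point): the inner corner of the square (its origin and axes). At the start it hangs by this corner over one of the prongs (which one varies), like a roof: its x lies along the prong, turned about x by -0.738 rad, so that the stock slopes 42 deg down to the rack's +y side and the blade 48 deg down to the -y side
- stock_mid (a point): a good place to grip: middle of the stock's section, at y +45, z +12.5 mm of the square; fingers close along the square's x (20 mm) and come from its +z side
- blade_end (a point): lower end of the blade's inner edge (y 0, z -165 mm in the square's frame)
- frame: fixed welded tray-stand end frame of 40 x 40 mm box tube: level top rail 320 mm long (top face 215 mm up) on two legs with foot plates 100 x 90 x 6 mm. Diagonal brace at the +y end; the corner to check, at y = 0, has none. Origin on the bench below that corner's outer top edge, mid-width; x across the rail (tube x +-20 mm), y along it to the braced end, z up
- frame_corner (a point): middle of the outer top edge of the corner to check, where the rail's top (z 215 mm) meets the leg's outer face (plane y = 0 of the frame); same axes as the frame. In place, the square's inner corner is here, its y along the rail's y and its z up
- scoop: bystander: steel seed scoop with a wooden handle, 200 mm long, 66 mm wide, hanging by its wire loop from the other prong; origin at the loop's centre
- brace: bystander: loose flat steel bar 30 x 150 x 6 mm lying on the bench on the robot's side of the frame; origin at the centre of its underside
- tub: bystander: white open plastic tub 110 x 160 x 60 mm standing beyond the frame; origin at the centre of its underside
- jar: bystander: closed white jar with a steel lid, 72 mm across and 100 mm high, standing on the bench between rack and frame, on the robot's side; origin at the centre of its underside

How it is judged:
On the way, in this order (a step that is already met when the one before it is completed fails the run):
1. the square is held in the fingers, lifted clear of its prong (contact force between the fingers and square above 1 N and contact force between square and rack below 0.1 N and distance of square from where it was at the start of the episode above 0.03 m), for 0.2 s.
2. still held in the fingers, the stock is down on the top rail at the unbraced corner and lies along it, the blade outside the leg (contact force between the fingers and square above 1 N and y of square_corner in the frame of frame_corner between -0.05 and 0.003 m and x of square_corner in the frame of frame_corner between -0.011 and 0.011 m and z of square_corner in the frame of frame_corner between -0.003 and 0.003 m and angle between the y axis of square and the y axis of frame, either way round below 0.05 rad and angle between the z axis of square and the z axis of frame, either way round below 0.03 rad), for 0.1 s.
At the end, for the whole second after the job is handed in: Released and still on the unbraced corner: stock flat on the top rail (corner within 3 mm of its top and 11 mm of its middle line, within 3 deg of its direction, 1.7 deg of level), blade flush down the leg's outer face (within 3 mm at the corner, 3.5 mm at its end) (x of square_corner in the frame of frame_corner between -0.011 and 0.011 m and z of square_corner in the frame of frame_corner between -0.003 and 0.003 m and angle between the y axis of square and the y axis of frame, either way round below 0.05 rad and angle between the z axis of square and the z axis of frame, either way round below 0.03 rad and y of square_corner in the frame of frame_corner between -0.003 and 0.003 m and y of blade_end in the frame of frame_corner between -0.0035 and 0.0035 m and linear speed of square below 0.01 m/s and angular speed of square below 0.05 rad/s); the robot touches nothing.
It fails at once if the scoop is knocked from its place on its prong (moved 30 mm) (distance of scoop from where it was at the start of the episode above 0.03 m).
It fails at once if the brace bar, tub or jar is shifted more than 20 mm (distance of any of brace, tub, jar from where it was at the start of the episode above 0.02 m).
It fails at once if the square falls or is let down to the bench top (height (world z) of blade_end below 0.01 m or height (world z) of square_corner below 0.06 m).
It fails at once if the square is banged or pressed on the frame with more than 40 N (contact force between square and frame above 40 N).
It also fails if it takes over 48 s, if anything falls off the work surface, if the arm or the gripper's body presses on something with over 40 N, if the wrist force passes 120 N, or if a joint passes its speed limit or range.

ROBOT

A 7-joint arm with a two-finger parallel gripper is mounted at the origin on the work surface. World frame = base frame: x ahead of the robot, y to its left, z up, the work surface at z = 0. Lengths are in m, angles in rad, forces in N, time in s.
With the tool pointing down it reaches from about 0.425 to 0.925 m from the base axis. Payload 6.8 kg.
Tool frame: the origin (TCP) lies at the very end of the fingers, on their centre line; the grasp point (between the pads) lies 19 mm behind it; z points along the fingers, y is the line along which they close (so a half turn about z gives the same grasp; the last joint's range is limited). The gripper opens to 88 mm and grips with 3 to 60 N. Pads are 20 mm wide; open, the fingers measure 115 mm over their backs; the gripper's body (75 mm by 178 mm) begins 61 mm behind the grasp point.
Start: joints at [1.079, 0.477, 0.022, 1.555, -0.011, 1.109, -0.083], TCP at [0.253, -0.626, 0.223] pointing down, gripper open.
Joint ranges: [-2.96, 2.96], [-0.34, 2.1], [-1.41, 1.46], [0.24, 2.44], [-1.37, 4.51], [0.17, 1.92], [-2.96, 2.96]. Speed limits (rad/s): [2.39, 2.39, 3.14, 3.14, 3.14, 3.14, 3.14].

INTERFACE

Orientations are given as a unit quaternion [w, x, y, z].
In Python, from rig import observe, grab_frame, sign_off, regions_of gives the robot as it stands.
- The arm moves only by the shell command python3 -m jog 'ROWS' [OPENING]. ROWS is a JSON object of lists of equal length, an entry for each row: "offset": the shift along the tool's x, y, z in units of 200 mm (1.0 is 200 mm), a list of three; "turn": the turn about the tool's z in units of 30 degrees (1.0 is 30 degrees). A call has 1 to 10 rows; each row is the pose to reach, as a shift and turn from the pose commanded when the call began, along the tool's axes at that moment; what a row does not reach only later rows make up. A row lasts 1/12 s, in which the tool goes at most 41.7 mm and 7.16 degrees, less where a joint would pass 70% of its speed; a pose out of reach is approached as far as the arm can. A call with a number of a shift or a turn outside -1 to 1 is refused whole. A call with a gripper value outside its range is refused whole. OPENING is the opening, from 0 (shut) to 1 (fully open), set as the call begins (- or left out, the last holds). The fingers move at their own pace and stop on an object; the grip force is fixed at half the most. Time passes only in rows, so rows that repeat a pose let the fingers close. It gives the time, the measured TCP pose, the force, the opening and the grip force at its end, in the units of the state.
- observe(): the state, without advancing time (a new reading comes with each control period).
- grab_frame(name): name is "side" or "top" or "wrist"; returns a dict with "frame" (400x640x3 uint8, red, green, blue), "camera_matrix" (3x3 intrinsics, pixels), "D" ([k1, k2, p1, p2, k3] as OpenCV has them; the pictures are not rectified), "extrinsics" (4x4, takes a point from camera to world coordinates). Camera axes: x right, y down, z forward; pixel columns grow to the right and rows downward; lengths in m; the calibration is good to about 2 mm. A picture is of the moment at which its call begins. There is no depth.
- sign_off(): hands the job in; it is judged then, once.
Trained networks look in a picture, given as the dict that the camera call returned (one of the last four; its "shot" number tells which), for a name from the list of things; names that differ only in an ending like _2 or _b are one class to them, and where a whole thing is asked for, a point or a joint stands for the part that bears it (a point fixed in the world has none). Each returns a list of dicts, best first, with "score" (0 to 1); they miss things now and then, are a little off and sometimes report something else, mostly with a low value. They report only what shows in the picture. A call takes as long as a camera call.
- regions_of(picture, name): "pixels" (400x640 bool, what is visible of it) and "extent" ([left, top, width, height] in pixels, round what is visible of it).
The state is a dict: "t": time; "joint_pos": joint angles; "qd": joint speeds; "joint_efforts": joint torques, N m; "ee_pos": TCP position; "tool_rot": TCP orientation; "force": force on the tool from outside, world axes, zero at the start; "ft_torque": the same for the moment, N m; "finger_gap": finger opening in m; "grip_force": force on a finger pad.
Only numpy, scipy, OpenCV 4.12 (cv2) and the standard library are available. Lean on these libraries where they do the work, as an engineer would, in place of code of your own. Each camera call takes 0.05 s, during which the arm holds its last target. There are 200 camera calls.

## Working session

There is one attempt and no reset: what is moved stays moved. The work goes in short steps, Python scripts to look and compute and a shell command to move; the robot and the scene stay as the last step left them, time stands still between calls to the robot, and variables do not carry over. Pictures are saved under pics/ and viewed, at most 10 in all, crops included, and the job is handed in when it is done.

```bash
ls; mkdir -p pics; python3 - <<'E'
from rig import *
import cv2,numpy as np,pickle
s=observe();print(s['t'],s['ee_pos'],s['tool_rot'],s['finger_gap'])
ims=[]
for n in('side','top'):
    p=grab_frame(n);ims.append(p['frame']);pickle.dump(p,open(n+'.pkl','wb'))
    print(n,np.round(p['camera_matrix'],1).tolist(),np.round(p['D'],3),np.round(p['extrinsics'],3).tolist())
    for o in('rack','square','frame','scoop','jar','brace','tub'):
        print(o,[(round(r['score'],2),r['extent'],int(r['pixels'].sum())) for r in regions_of(p,o)[:2]])
    cv2.imwrite(f'pics/{n}0.png',p['frame'][:,:,::-1])
E
```

```text
pics
0.0 [ 0.25252894 -0.62534217  0.22170112] [-8.57594016e-04  9.81637129e-01  1.90755759e-01 -2.28695219e-04] 0.08783633590687964
side [[409.0, 0.0, 321.3], [0.0, 409.0, 198.1], [0.0, 0.0, 1.0]] [-0.081  0.     0.     0.     0.   ] [[-0.995, -0.046, 0.083, 0.414], [-0.093, 0.64, -0.763, 0.754], [-0.018, -0.767, -0.642, 0.848], [0.0, 0.0, 0.0, 1.0]]
rack [(0.98, [263.1, 104.0, 67.9, 124.1], 3712), (0.24, [311.9, 98.4, 12.0, 42.2], 365)]
square [(0.62, [310.2, 94.2, 11.0, 50.0], 373)]
frame [(0.58, [240.4, 229.7, 98.6, 170.3], 6793), (0.37, [334.8, 220.2, 24.5, 44.1], 959)]
scoop [(0.8, [307.4, 140.2, 13.5, 64.1], 589)]
jar [(0.92, [331.3, 221.9, 28.6, 41.0], 925)]
brace [(0.74, [320.2, 319.7, 17.9, 61.1], 850)]
tub [(0.86, [224.6, 254.2, 64.5, 69.7], 2594)]
top [[395.4, 0.0, 314.2], [0.0, 395.4, 196.3], [0.0, 0.0, 1.0]] [-0.024  0.     0.     0.     0.   ] [[0.029, -0.999, 0.046, 0.463], [-0.999, -0.031, -0.033, -0.028], [0.034, -0.045, -0.998, 1.157], [0.0, 0.0, 0.0, 1.0]]
rack [(0.7, [337.0, 121.9, 127.9, 80.8], 5346)]
square [(0.84, [395.8, 179.1, 82.1, 11.8], 702)]
frame [(0.82, [113.5, 154.5, 153.9, 60.1], 3608), (0.24, [338.8, 120.9, 126.2, 80.6], 5195)]
scoop [(0.76, [341.8, 175.9, 30.6, 15.4], 338)]
jar [(0.79, [284.4, 214.9, 22.1, 28.3], 518)]
brace [(0.95, [169.1, 205.9, 55.2, 8.8], 539), (0.62, [209.9, 119.7, 67.6, 55.4], 2529)]
tub [(0.95, [210.6, 122.7, 66.6, 54.9], 2469)]
```

View pics/side0.png

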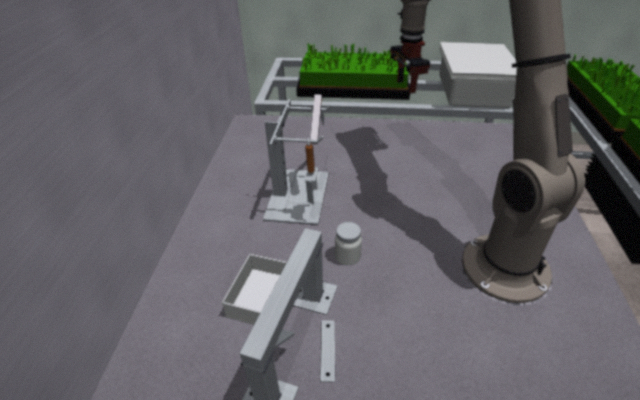

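View pics/top0.png

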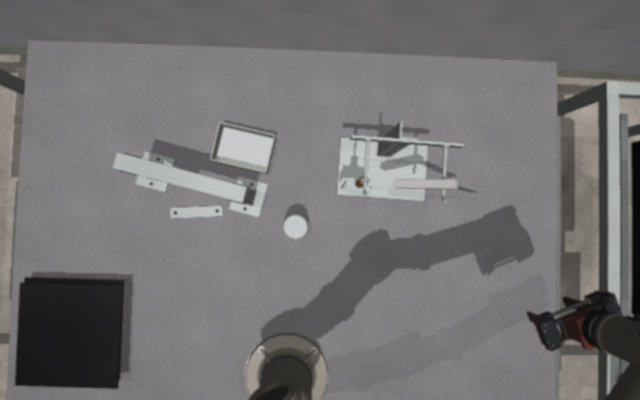

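The side view shows the rack at about (295,160), with the square's stock at (317,118) on the right prong and the scoop at (310,165). The frame's rail runs from (315,235) to (255,355), braced at its near end. In the top view the stock spans (395–457,184), the frame's unbraced end is near (258,193), and the jar is at (296,228). Next I'll triangulate roughly.

```bash
cat > h.py <<'E'
import numpy as np,cv2,pickle
from scipy.spatial.transform import Rotation as R
def ray(p,uv):
    u=cv2.undistortPoints(np.array(uv,float).reshape(-1,1,2),p['camera_matrix'],np.array(p['D'])).reshape(-1,2)
    T=np.array(p['extrinsics']);d=np.c_[u,np.ones(len(u))]@T[:3,:3].T
    return T[:3,3],d
def atz(p,uv,z):
    o,d=ray(p,uv);return o+d*((z-o[2])/d[:,2])[:,None]
def proj(p,X):
    T=np.linalg.inv(p['extrinsics']);r,_=cv2.Rodrigues(T[:3,:3])
    return cv2.projectPoints(np.array(X,float).reshape(-1,1,3),r,T[:3,3],p['camera_matrix'],np.array(p['D']))[0].reshape(-1,2)
def tri(obs): # [(p,uv)...]
    A=np.zeros((3,3));b=np.zeros(3)
    for p,uv in obs:
        o,d=ray(p,[uv]);d=d[0]/np.linalg.norm(d[0]);M=np.eye(3)-np.outer(d,d);A+=M;b+=M@o
    return np.linalg.solve(A,b)
def move(s,dp): # world shift -> tool units
    q=np.array(s['tool_rot']);return np.round(R.from_quat(q[[1,2,3,0]]).inv().apply(dp)/.2,3)
E
python3 - <<'E'
from h import *
from rig import *
for n in('top','side'):
    p=pickle.load(open(n+'.pkl','rb'))
    f=p['frame'][:,:,::-1]
    c={'top':[(330,110,150,100),(100,140,180,85)],'side':[(255,85,90,145),(235,215,130,185)]}[n]
    W=[cv2.resize(f[y:y+h,x:x+w],None,fx=4,fy=4,interpolation=cv2.INTER_CUBIC) for x,y,w,h in c]
    h=max(w.shape[0] for w in W);W=[cv2.copyMakeBorder(w,0,h-w.shape[0],0,0,0) for w in W]
    if n=='top':
        I=np.vstack([cv2.copyMakeBorder(w,0,0,0,720-w.shape[1],0) for w in W])[:800]
        I=cv2.resize(I,None,fx=.72,fy=.72)
    else: I=cv2.resize(np.hstack(W),None,fx=.8,fy=.8)
    print(I.shape);cv2.imwrite(f'pics/{n}crop.png',I)
p=pickle.load(open('top.pkl','rb'))
print(atz(p,[(395,183),(457,185)],.27),atz(p,[(115,160),(255,193),(252,200),(260,190)],.215))
w=grab_frame('wrist');s=observe()
q=np.array(s['tool_rot']);Rt=R.from_quat(q[[1,2,3,0]]).as_matrix();E=np.array(w['extrinsics'])
print('cam in tool',Rt.T@(E[:3,3]-s['ee_pos']),np.round(Rt.T@E[:3,:3],2),w['camera_matrix'][0])
E
```

```text
(576, 518, 3)
(592, 704, 3)
[[ 0.5399887  -0.23954882  0.27      ]
 [ 0.54007599 -0.38278578  0.27      ]] [[0.57807661 0.41602438 0.215     ]
 [0.51009886 0.08211237 0.215     ]
 [0.49324145 0.08860717 0.215     ]
 [0.51761067 0.07052481 0.215     ]]
cam in tool [ 0.07525221 -0.00073403 -0.16301981] [[ 0.   -0.96 -0.27]
 [ 1.    0.   -0.  ]
 [ 0.   -0.27  0.96]] [324.60696988   0.         322.19254193]
```

View pics/topcrop.png

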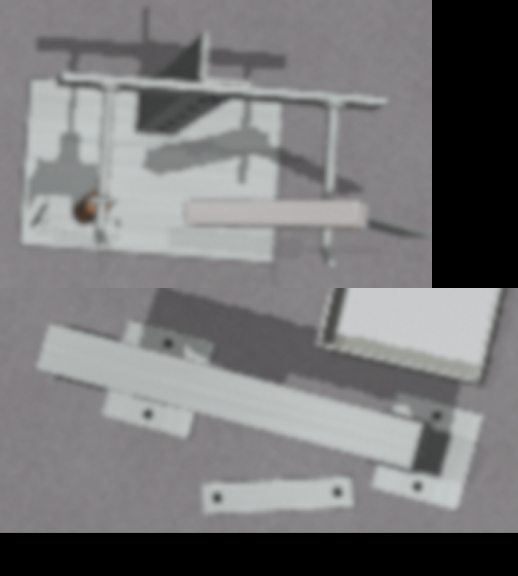

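View pics/sidecrop.png

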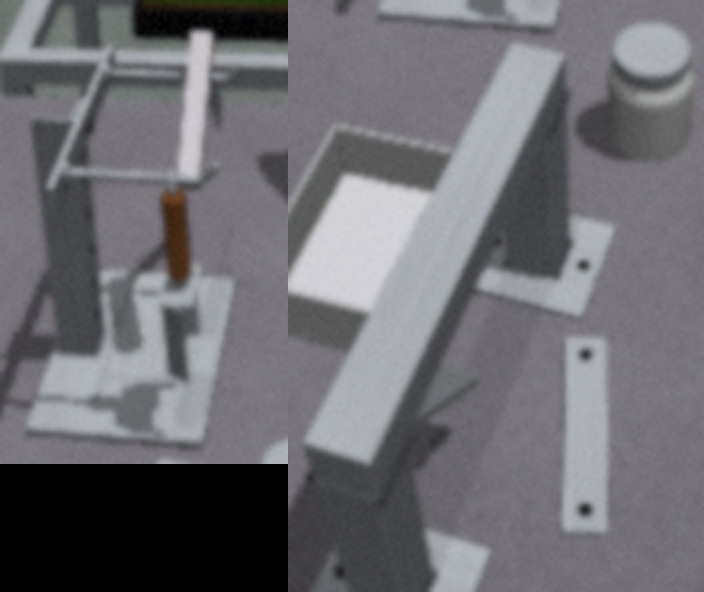

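Top crop: the rail's top ends at a dark leg face, with corners near (247,186), (243,203), (117,153) and (113,167) in full-picture pixels. Side crop: the same corners are at (307,229), (322,233), (241,353) and (260,359). The stock runs from (318,94) to (314,142) in the side view, and the scoop is on the other prong.

```bash
python3 - <<'E'
from h import *
t,s=[pickle.load(open(n+'.pkl','rb')) for n in('top','side')]
C=[((247.2,186.5),(306.6,229.1)),((243,203.2),(322.2,232.8)),((117.4,152.8),(241.3,353.1)),((113.2,167.4),(260.3,359.4))]
P=[tri([(t,a),(s,b)]) for a,b in C];print(np.round(P,4))
P=np.array(P);print('len',np.linalg.norm(P[0]-P[2]),'w',np.linalg.norm(P[0]-P[1]),np.linalg.norm(P[2]-P[3]))
d=(P[2]+P[3]-P[0]-P[1]);print('frame y dir',np.arctan2(d[1],d[0]),'corner',(P[0]+P[1])/2)
print('stock top',tri([(t,(457,184)),(s,(317.8,94.4))]),'low',tri([(t,(394.2,184)),(s,(314.4,141.9))]))
# prong lines: top crop
for z in (.27,):
    print('prongR',atz(t,[(330+332/2.88,110+105/2.88),(330+327/2.88,110+250/2.88)],z),'L',atz(t,[(330+110/2.88,110+90/2.88),(330+101/2.88,110+232/2.88)],z))
    print('bar',atz(t,[(330+62/2.88,110+77/2.88),(330+385/2.88,110+101/2.88)],.28))
E
```

```text
[[0.5223 0.102  0.2062]
 [0.4841 0.1108 0.2059]
 [0.5947 0.4136 0.2093]
 [0.5597 0.4218 0.2092]]
len 0.31985604591019373 w 0.039174963026571405 0.03590726119944257
frame y dir 1.3374371740242976 corner [0.50322542 0.10644393 0.20602227]
stock top [ 0.53889748 -0.36823731  0.30634103] low [ 0.54068739 -0.25133062  0.21315028]
prongR [[ 0.62781228 -0.35435864  0.27      ]
 [ 0.51209165 -0.35188663  0.27      ]] L [[ 0.63320329 -0.17618938  0.27      ]
 [ 0.52065666 -0.1716515   0.27      ]]
bar [[ 0.64013606 -0.13664161  0.28      ]
 [ 0.63073933 -0.39320514  0.28      ]]
```

Rail length comes out at 319.9 mm and width about 38 mm, so the fit is good. Frame yaw is about -13.4°, rack yaw about -2°, and the square is at x≈0.54, y≈-0.352. Next I'll go above it for wrist views.

```bash
python3 -m jog '{"offset":[[1,-0.6,-1],[1,-0.6,-1],[1,-0.6,-1],[1,-0.6,-1],[1,-0.6,-1],[1,-0.6,-1],[1,-0.6,-1],[1,-0.6,-1],[1,-0.6,-1],[1,-0.6,-1]],"turn":[-1,-1,-1,-1,-1,-1,-1,-1,-1,-1]}' 0.75; python3 -c "
from h import *;from rig import *
s=observe();print(s['force'],s['joint_pos'],move(s,np.array([.54,-.25,.42])-s['ee_pos']))"
```

```text
t: 1.68
ee_pos: [0.3928, -0.4403, 0.4223]
tool_rot: [0.0, 0.899, 0.438, -0.0]
force: [-0.0, 0.0, -0.6]
finger_gap: 0.066
grip_force: 0.0
[-0.01341768  0.0445768  -0.60258878] [ 0.86836069  0.22687107 -0.16557357  1.46563233  0.03829254  1.45197928
  0.03932475] [ 1.203 -0.006  0.01 ]
```

```bash
python3 -m jog '{"offset":[[1,0,0],[1,0,0],[1,0,0],[1,0,0],[1,0,0],[1,0,0]],"turn":[-1,-1,-1,-1,-1,-1]}'; cat > look.py <<'E'
from h import *;from rig import *;import sys
w=grab_frame('wrist');pickle.dump(w,open(sys.argv[1]+'.pkl','wb'));cv2.imwrite(f'pics/{sys.argv[1]}.png',w['frame'][:,:,::-1])
for o in sys.argv[2:]:
    for r in regions_of(w,o)[:2]:
        m=r['pixels'].astype('uint8');c=max(cv2.findContours(m,0,2)[0],key=cv2.contourArea)
        print(o,round(r['score'],2),np.round(r['extent']),m.sum(),cv2.minAreaRect(c))
s=observe();print(s['ee_pos'],s['tool_rot'])
E
python3 look.py w1 square scoop rack
```

```text
t: 2.18
ee_pos: [0.5191, -0.2769, 0.4198]
tool_rot: [-0.002, 0.752, 0.659, 0.001]
force: [0.3, 0.1, -0.8]
finger_gap: 0.0658
grip_force: 0.0
square 0.87 [331. 150.  33. 151.] 2744 ((347.7607727050781, 225.08921813964844), (153.4896240234375, 21.721683502197266), 83.11827087402344)
scoop 0.93 [316.  48.  30.  62.] 1187 ((331.7987365722656, 79.17886352539062), (61.31174087524414, 26.980796813964844), 86.53176879882812)
rack 0.95 [289.  12. 203. 273.] 18833 ((403.1296691894531, 158.8772735595703), (259.4432067871094, 178.52789306640625), 71.02959442138672)
[ 0.51460123 -0.285223    0.42091103] [-0.00100357  0.75637     0.65414226 -0.00114819]
```

View pics/w1.png

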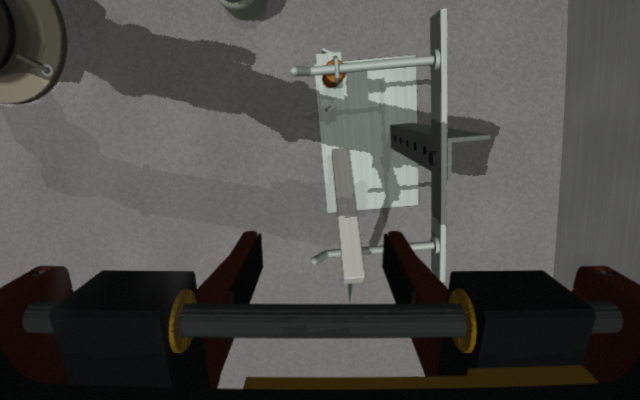

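The wrist view shows the stock from (343,150) at its low end to (353,281) at its top end. The prong runs from (437,245) to its tip at (315,260), and the scoop is clear at (332,73). I'll take one more wrist view after the fine turn.

```bash
python3 -m jog '{"offset":[[0.4,0,0],[0.4,0,0],[0.4,0,0],[0.4,0,0],[0.4,0,0],[0.4,0,0]],"turn":[-0.2,-0.2,-0.2,-0.2,-0.2,-0.2]}' ; python3 look.py w2 square; python3 - <<'E'
from h import *
w=pickle.load(open('w2.pkl','rb'));I=w['frame'][100:400,270:420,::-1]
cv2.imwrite('pics/w2c.png',cv2.resize(I,None,fx=2,fy=2,interpolation=cv2.INTER_CUBIC))
E
```

```text
t: 2.88
ee_pos: [0.5267, -0.2059, 0.4222]
tool_rot: [-0.0, 0.721, 0.693, -0.001]
force: [0.5, -0.7, -0.2]
finger_gap: 0.0657
grip_force: 0.0
square 0.57 [329. 212.  19. 135.] 1751 ((338.55548095703125, 256.4931640625), (93.19043731689453, 18.233179092407227), 89.29268646240234)
[ 0.5269546  -0.20515974  0.42229806] [-1.30808942e-04  7.20682321e-01  6.93265367e-01 -3.25977618e-04]
```

View pics/w2c.png

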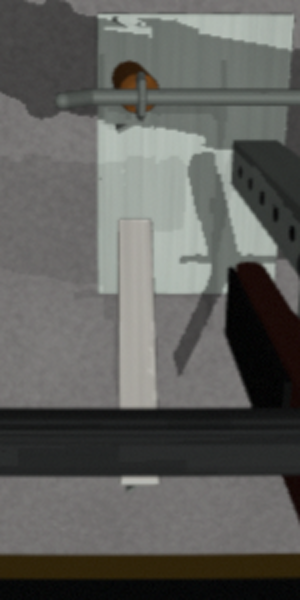

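In the second view the stock's low end is centred at (338,209) and its top end at (340,342); its sides are parallel to the picture's vertical.

```bash
python3 - <<'E'
from h import *;from rig import *
t,s,a,b=[pickle.load(open(n+'.pkl','rb')) for n in('top','side','w1','w2')]
O={'top':[(t,(457,184.3)),(s,(317.8,94.4)),(a,(353.5,281)),(b,(340,342))],'low':[(t,(394.2,184)),(s,(314.4,141.9)),(a,(342.5,150)),(b,(337.8,209.5))]}
for k,o in O.items():
    print(k,np.round(tri(o),4),'wrists',np.round(tri(o[2:]),4),'t+b',np.round(tri([o[0],o[3]]),4),'t+a',np.round(tri([o[0],o[2]]),4))
    P=tri(o);print([np.round(proj(p,[P])[0]-uv,1) for p,uv in o])
E
```

```text
top [ 0.5383 -0.3651  0.3063] wrists [ 0.5382 -0.3641  0.3044] t+b [ 0.5394 -0.3734  0.2932] t+a [ 0.5394 -0.3773  0.2824]
[array([-1.4,  0. ]), array([0. , 0.5]), array([1. , 1.9]), array([-0.4,  2.2])]
low [ 0.5424 -0.2501  0.2136] wrists [ 0.5444 -0.2502  0.2095] t+b [ 0.5444 -0.2571  0.1882] t+a [ 0.5435 -0.2499  0.2163]
[array([-0.4, -0. ]), array([-1.2,  0. ]), array([-2.3,  0.6]), array([-0.8,  1. ])]
```

The corner is at about (0.540, -0.352, 0.276), consistent with the prong, and the yaw of -2.1° matches the tool's. The grip goes at y=-0.310, with the TCP about 23 mm below the stock's sloping top so the tips clear the rail once levelled.

```bash
python3 -c "
from h import *;from rig import *
s=observe();print(move(s,np.array([.5405,-.310,.247])-s['ee_pos']))"
```

```text
[-0.521  0.089  0.877]
```

```bash
python3 -m jog '{"offset":[[-0.52,0.09,0.2],[-0.52,0.09,0.2],[-0.52,0.09,0.2],[-0.52,0.09,0.4],[-0.52,0.09,0.55],[-0.52,0.09,0.7],[-0.52,0.09,0.8],[-0.52,0.09,0.88],[-0.52,0.09,0.88],[-0.52,0.09,0.88]],"turn":[0,0,0,0,0,0,0,0,0,0]}'; python3 look.py w3 square
```

```text
t: 3.82
ee_pos: [0.5412, -0.3083, 0.2461]
tool_rot: [-0.001, 0.72, 0.694, -0.0]
force: [-0.7, -0.4, 0.3]
finger_gap: 0.0659
grip_force: 0.0
square 0.71 [293. 134.  49. 243.] 8564 ((319.0, 219.0), (172.0, 44.0), 90.0)
square 0.67 [229.   3. 411. 371.] 48335 ((470.284912109375, 139.14178466796875), (269.7066650390625, 338.4384460449219), 86.06522369384766)
[ 0.54249682 -0.30834649  0.24802071] [9.38005698e-04 7.19719598e-01 6.94264160e-01 3.11651589e-04]
```

View pics/w3.png

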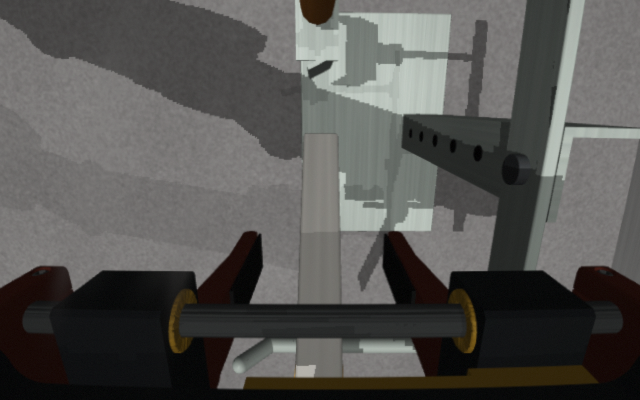

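The stock is centred at column 320 between the fingertips (258 and 388). I'll close.

```bash
python3 -m jog '{"offset":[[0,0,0],[0,0,0],[0,0,0],[0,0,0],[0,0,0],[0,0,0],[0,0,0],[0,0,0]],"turn":[0,0,0,0,0,0,0,0]}' 0;  python3 -m jog '{"offset":[[0,0,-0.05],[0,0,-0.1],[0,0,-0.15],[0,0,-0.2],[0,0,-0.3],[0,0,-0.4],[0,0,-0.4],[0,0,-0.4]],"turn":[0,0,0,0,0,0,0,0]}'; python3 look.py w4 square
```

```text
t: 4.58
ee_pos: [0.5413, -0.3075, 0.2465]
tool_rot: [-0.001, 0.72, 0.694, -0.0]
force: [-1.4, 1.1, 1.6]
finger_gap: 0.0199
grip_force: 29.8
t: 5.25
ee_pos: [0.5427, -0.3077, 0.3281]
tool_rot: [0.001, 0.719, 0.695, 0.001]
force: [-0.9, 0.2, -5.1]
finger_gap: 0.0199
grip_force: 30.0
square 0.63 [299. 135.  48. 243.] 8432 ((322.4999694824219, 218.99996948242188), (42.99999237060547, 167.99996948242188), -0.0)
[ 0.54140949 -0.30731765  0.32561702] [-6.52847244e-04  7.19382675e-01  6.94613601e-01 -2.94783092e-04]
```

View pics/w4.png

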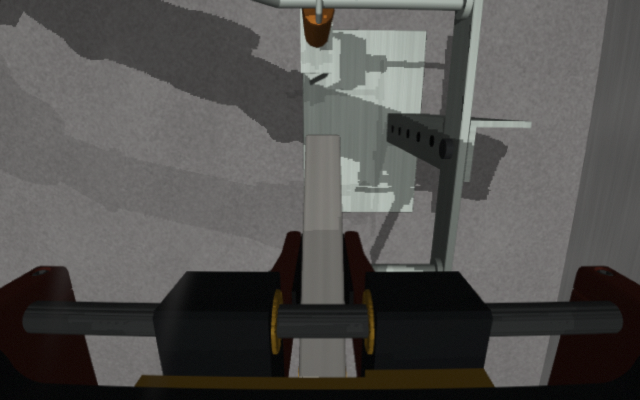

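It is held with no slip. I'll raise it and carry it towards the frame gently, turning 11.4° to the frame's yaw.

```bash
python3 -m jog '{"offset":[[0,0,-0.1],[0,0,-0.2],[0,0,-0.3],[0,0,-0.4],[0.05,0,-0.48],[0.15,0,-0.5],[0.27,0,-0.5],[0.4,0,-0.5],[0.53,0,-0.5],[0.65,0,-0.5]],"turn":[0,0,0,0,0.05,0.1,0.15,0.2,0.3,0.38]}'; python3 -m jog '{"offset":[[0.1,0,0],[0.2,0,0],[0.3,0,0],[0.4,0,0],[0.5,0,0],[0.6,0,0],[0.68,0,0],[0.73,0,0],[0.75,0,0],[0.75,0,0]],"turn":[0,0,0,0,0,0,0,0,0,0]}'; python3 look.py w5 square frame jar
```

```text
t: 6.18
ee_pos: [0.5459, -0.176, 0.425]
tool_rot: [-0.001, 0.785, 0.619, -0.001]
force: [1.1, 0.0, -4.2]
finger_gap: 0.0197
grip_force: 30.0
t: 7.02
ee_pos: [0.5812, -0.031, 0.4258]
tool_rot: [-0.0, 0.784, 0.62, -0.0]
force: [0.8, -0.2, -3.3]
finger_gap: 0.0204
grip_force: 30.0
square 0.78 [297. 134.  49. 244.] 8299 ((322.4999694824219, 218.99996948242188), (42.99999237060547, 167.99996948242188), -0.0)
frame 0.83 [202.   1.  88.  99.] 5894 ((245.49606323242188, 47.911285400390625), (99.67937469482422, 85.36017608642578), 87.45519256591797)
jar 0.82 [204. 140.  51.  52.] 2090 ((230.4000244140625, 165.20001220703125), (45.53679656982422, 56.920989990234375), 71.56504821777344)
[ 0.58114698 -0.0332403   0.42648158] [ 1.72852775e-04  7.85487208e-01  6.18877773e-01 -3.42059135e-04]
```

View pics/w5.png

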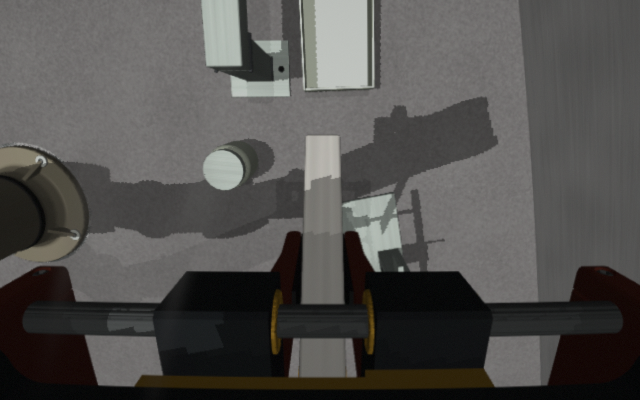

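The stock has not slipped. The rail's near end is at about (208–248,67) with the dark leg at (265,60), the jar at (228,168), and the tub at the top. I'll measure the corner from here and from a second place closer in.

```bash
python3 -c "
from h import *
a,t=[pickle.load(open(n+'.pkl','rb')) for n in('w5','top')]
print(atz(a,[(208,66),(243,66),(248,67)],.215),atz(t,[(247.2,186.5),(243,203.2),(117.4,152.8),(113.2,167.4)],.215))"
python3 -m jog '{"offset":[[0.1,-0.04,0],[0.2,-0.08,0],[0.3,-0.12,0],[0.38,-0.16,0],[0.4,-0.16,0],[0.4,-0.16,0],[0.4,-0.16,0]],"turn":[0,0,0,0,0,0,0]}'; python3 look.py w6 frame;python3 - <<'E'
from h import *
w=pickle.load(open('w6.pkl','rb'));I=w['frame'][0:200,150:400,::-1]
cv2.imwrite('pics/w6c.png',cv2.resize(I,None,fx=3,fy=3,interpolation=cv2.INTER_CUBIC))
E
```

```text
[[0.48743305 0.11438833 0.215     ]
 [0.52454397 0.10524334 0.215     ]
 [0.52953707 0.10297194 0.215     ]] [[0.52498783 0.10114768 0.215     ]
 [0.4849952  0.10959845 0.215     ]
 [0.59541889 0.41128783 0.215     ]
 [0.56033805 0.41932023 0.215     ]]
t: 7.8
ee_pos: [0.5691, 0.0519, 0.4266]
tool_rot: [0.0, 0.785, 0.619, -0.0]
force: [0.6, -0.1, -4.1]
finger_gap: 0.0196
grip_force: 30.0
frame 0.84 [230.   0.  81. 143.] 7474 ((269.4002685546875, 70.35453033447266), (145.2183837890625, 72.20084381103516), 86.53176879882812)
[0.56912052 0.05140979 0.4264819 ] [ 3.05894672e-04  7.85735254e-01  6.18562783e-01 -3.16804611e-04]
```

View pics/w6c.png

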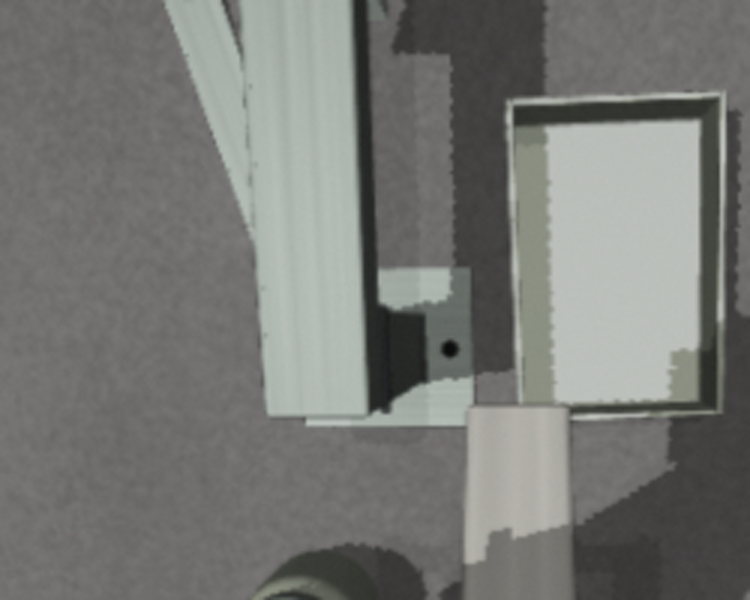

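The rail's end corners are at (239,138) and (272,138), and its edges leave the picture's top at (231,0) and (267,0). The leg and foot plate are visible at (285,115).

```bash
python3 - <<'E'
from h import *;from rig import *
a,b,t,s=[pickle.load(open(n+'.pkl','rb')) for n in('w5','w6','top','side')]
for u,v,x,y in(((208,66),(239,138.3),(243,203.2),(322.2,232.8)),((243,66),(272.3,138.3),(247.2,186.5),(306.6,229.1))):
    o=[(a,u),(b,v),(t,x),(s,y)];P=tri(o);print(np.round(P,4),'wr',np.round(tri(o[:2]),4),[np.round(proj(p,[P])[0]-q,1) for p,q in o])
Q=atz(b,[(239,138.3),(272.3,138.3),(231,0),(266.7,0)],.215);print(np.round(Q,4))
for i in(0,1):
    d=Q[i+2]-Q[i];print('ydir',np.arctan2(d[1],d[0]))
st=observe();q=st['tool_rot'];print('tool x',2*np.arctan2(q[2],q[1]))
yaw=-.233;c=np.array([np.cos(yaw),np.sin(yaw)]);n=np.array([-c[1],c[0]])
cor=Q[:2].mean(0)[:2];print('corner',cor)
g=cor+n*.027;print('goal',g,move(st,np.r_[g,.29]-st['ee_pos']))
E
```

```text
[0.4844 0.1135 0.208 ] wr [0.486  0.1148 0.2124] [array([-0.2,  2.3]), array([0.5, 0.9]), array([-1.2,  0.3]), array([-0.7,  0.2])]
[0.5223 0.1045 0.2081] wr [0.5232 0.1058 0.2116] [array([-0.2,  2. ]), array([0.6, 0.8]), array([-1. ,  1.3]), array([-1.6,  0.1])]
[[0.486  0.1148 0.215 ]
 [0.5231 0.1058 0.215 ]
 [0.5195 0.2536 0.215 ]
 [0.5556 0.2445 0.215 ]]
ydir 1.3335039682124716
ydir 1.3403550885356776
tool x 1.3338246477478022
corner [0.50452624 0.11033436]
goal [0.51076047 0.13660477] [ 0.346 -0.384  0.682]
```

```bash
python3 -m jog '{"offset":[[0.09,-0.1,0],[0.18,-0.2,0],[0.27,-0.3,0],[0.35,-0.385,0.05],[0.35,-0.385,0.2],[0.35,-0.385,0.35],[0.35,-0.385,0.48],[0.35,-0.385,0.57],[0.35,-0.385,0.6],[0.35,-0.385,0.6]],"turn":[0,0,0,0,0,0,0,0,0,0]}'; python3 look.py w7 square frame; python3 -m jog '{"offset":[[0,0,0.03],[0,0,0.06],[0,0,0.09],[0,0,0.12],[0,0,0.15],[0,0,0.18],[0,0,0.2],[0,0,0.2]],"turn":[0,0,0,0,0,0,0,0]}';python3 look.py w8 square frame
```

```text
t: 8.73
ee_pos: [0.5097, 0.138, 0.3053]
tool_rot: [-0.0, 0.785, 0.619, -0.001]
force: [-0.3, -0.8, -3.2]
finger_gap: 0.0202
grip_force: 30.0
square 0.97 [294. 135.  50. 242.] 8601 ((323.0, 219.0), (170.0, 44.0), 90.0)
square 0.37 [376.  73. 103. 131.] 12153 ((424.5, 137.5), (131.0, 99.0), 90.0)
frame 0.65 [290.   0.  74. 235.] 9888 ((323.5, 117.0), (234.0, 71.0), 90.0)
[0.51112686 0.13946567 0.30822405] [4.80555873e-04 7.85091910e-01 6.19377991e-01 1.16895688e-03]
t: 9.55
ee_pos: [0.5095, 0.1393, 0.2655]
tool_rot: [-0.0, 0.785, 0.62, -0.001]
force: [0.0, -0.4, -3.7]
finger_gap: 0.02
grip_force: 30.0
square 0.71 [297. 135.  48. 241.] 8359 ((322.4999694824219, 218.99996948242188), (42.99999237060547, 167.99996948242188), -0.0)
frame 0.72 [285.   3.  83. 233.] 12103 ((325.0, 117.0), (234.0, 78.0), 90.0)
frame 0.38 [299. 139.  49. 239.] 8445 ((322.4999694824219, 218.99996948242188), (42.99999237060547, 167.99996948242188), -0.0)
[0.51021742 0.13962671 0.26684219] [5.53471619e-05 7.84810349e-01 6.19735974e-01 1.88427346e-04]
```

View pics/w8.png

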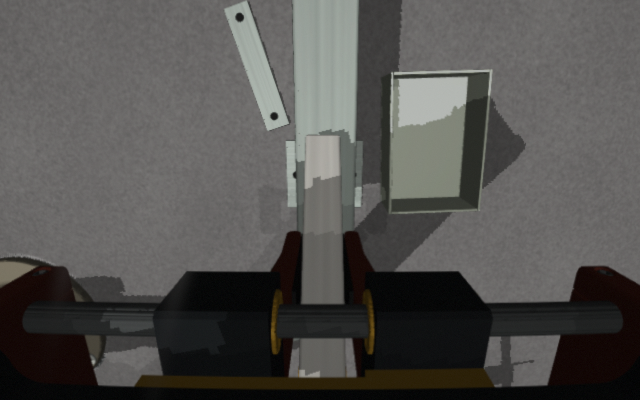

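The stock is over the rail's middle: stock centre at column 323, rail centre about 327 (roughly 2 mm off), and they are parallel. I'll lower slowly onto the rail so it levels the stock in the grip.

```bash
for i in 1 2; do :; done; python3 -m jog '{"offset":[[0,0.01,0.01],[0,0.01,0.02],[0,0.01,0.03],[0,0.01,0.04],[0,0.01,0.05],[0,0.01,0.05]],"turn":[0,0,0,0,0,0]}';  python3 -m jog '{"offset":[[0,0,0.01],[0,0,0.02],[0,0,0.03],[0,0,0.03]],"turn":[0,0,0,0]}'; python3 look.py w9 square
```

```text
t: 10.2
ee_pos: [0.5122, 0.1367, 0.2578]
tool_rot: [0.001, 0.785, 0.619, -0.001]
force: [-4.0, -7.2, 8.2]
finger_gap: 0.0199
grip_force: 30.0
t: 10.53
ee_pos: [0.5131, 0.137, 0.2518]
tool_rot: [0.002, 0.786, 0.619, 0.0]
force: [-0.6, -6.3, 6.1]
finger_gap: 0.02
grip_force: 30.0
square 0.62 [300. 131.  45. 245.] 8454 ((322.5, 216.5), (173.0, 41.0), 90.0)
[0.51312712 0.1373427  0.25180892] [1.45660051e-03 7.85478738e-01 6.18886856e-01 3.00800412e-04]
```

Contact is about 12 N and the stock is turning in the grip as intended. Continuing.

```bash
python3 -m jog '{"offset":[[0,0,0.01],[0,0,0.02],[0,0,0.03],[0,0,0.04],[0,0,0.05],[0,0,0.06],[0,0,0.06]],"turn":[0,0,0,0,0,0,0]}';  python3 -m jog '{"offset":[[0,0,0.01],[0,0,0.02],[0,0,0.03],[0,0,0.03]],"turn":[0,0,0,0]}'; python3 look.py w10 square
```

```text
t: 11.22
ee_pos: [0.5125, 0.1386, 0.2387]
tool_rot: [0.0, 0.785, 0.619, 0.0]
force: [0.9, -3.1, 1.4]
finger_gap: 0.0198
grip_force: 30.0
t: 11.55
ee_pos: [0.5118, 0.1392, 0.232]
tool_rot: [-0.0, 0.785, 0.62, -0.0]
force: [0.4, -1.5, 0.4]
finger_gap: 0.0201
grip_force: 30.0
square 0.75 [302. 123.  44. 255.] 9061 ((323.0, 213.5), (179.0, 42.0), 90.0)
[0.51160488 0.13959489 0.23215577] [-5.18637191e-04  7.84639865e-01  6.19951612e-01 -1.10091902e-04]
```

```bash
python3 -m jog '{"offset":[[0,0,0.01],[0,0,0.02],[0,0,0.03],[0,0,0.035],[0,0,0.035]],"turn":[0,0,0,0,0]}';  python3 -m jog '{"offset":[[0,0,0.005],[0,0,0.01],[0,0,0.015],[0,0,0.015]],"turn":[0,0,0,0]}'; python3 look.py w11 square; python3 look.py w11 square
```

```text
t: 12.07
ee_pos: [0.5118, 0.139, 0.2253]
tool_rot: [-0.0, 0.785, 0.62, -0.0]
force: [-0.4, -1.5, -0.4]
finger_gap: 0.0199
grip_force: 30.0
t: 12.4
ee_pos: [0.5119, 0.139, 0.2225]
tool_rot: [-0.0, 0.785, 0.62, -0.0]
force: [-0.9, -2.6, 0.7]
finger_gap: 0.0198
grip_force: 30.0
square 0.97 [299. 126.  48. 251.] 8783 ((322.0, 214.5), (177.0, 44.0), 90.0)
[0.51198893 0.13919651 0.22253857] [-1.01799783e-04  7.84819197e-01  6.19724786e-01  8.43141498e-05]
square 0.89 [297. 128.  50. 251.] 9017 ((322.5, 214.5), (177.0, 45.0), 90.0)
[0.51196979 0.13926095 0.22255625] [-1.09359471e-04  7.84774185e-01  6.19781781e-01  9.99995691e-05]
```

I've now viewed 11 pictures, one over the limit of 10. From here I'll work from numbers only and open no more pictures.

```bash
python3 -m jog '{"offset":[[0,0,0.005],[0,0,0.01],[0,0,0.01],[0,0,0.01]],"turn":[0,0,0,0]}';  python3 -m jog '{"offset":[[0,0,0.005],[0,0,0.005],[0,0,0.005]],"turn":[0,0,0]}'; cat > chk.py <<'E'
from h import *;from rig import *
# bottom corners of square vs predicted masks: compare mask with projected model (level, at corner offset y) in side & top
yaw=-.233;c=np.array([.5045,.1103,.215])
Rf=R.from_euler('z',yaw).as_matrix()
def box(y,z,x):return np.array([[a,b,d] for a in(-x,x) for b in y for d in z])
for n in('side','top'):
    p=grab_frame(n);rs=regions_of(p,'square')[:2]
    for r in rs:print(n,round(r['score'],2),np.round(r['extent'],1),r['pixels'].sum())
    if not rs: continue
    m=rs[0]['pixels']
    best=[]
    for dy in np.arange(-.05,.011,.005):
        for th in(-.5,-.3,-.2,-.1,-.05,0,.05,.1,.2,.3):
            for zz in (0,.01):
                I=np.zeros((400,640),np.uint8)
                for b in(box((-.03,.115),(0,.025),.01),box((-.03,0),(-.165,0),.0015)):
                    X=b@R.from_euler('x',th).as_matrix().T+[0.,dy,zz]
                    cv2.fillConvexPoly(I,cv2.convexHull(proj(p,X@Rf.T+c).round().astype(int)),1)
                i=I.astype(bool);best.append(((i&m).sum()/(i|m).sum(),dy,th,zz))
    print([tuple(np.round(b,3)) for b in sorted(best)[::-1][:4]])
E
python3 chk.py
```

```text
t: 12.93
ee_pos: [0.512, 0.1391, 0.2206]
tool_rot: [-0.0, 0.785, 0.62, 0.0]
force: [0.0, -1.7, -1.3]
finger_gap: 0.0201
grip_force: 30.0
t: 13.18
ee_pos: [0.512, 0.139, 0.2196]
tool_rot: [0.0, 0.785, 0.62, 0.0]
force: [-0.4, -1.6, 0.0]
finger_gap: 0.0199
grip_force: 30.0
side 0.73 [289.7 219.5  32.3  42. ] 475
[(np.float64(0.456), np.float64(-0.02), np.float64(0.0), np.float64(0.0)), (np.float64(0.442), np.float64(-0.025), np.float64(-0.05), np.float64(0.0)), (np.float64(0.44), np.float64(-0.015), np.float64(0.0), np.float64(0.0)), (np.float64(0.437), np.float64(-0.02), np.float64(-0.05), np.float64(0.0))]
top 0.65 [238.6 190.8  26.1   9.4] 210
[(np.float64(0.325), np.float64(-0.02), np.float64(0.3), np.float64(0.0)), (np.float64(0.323), np.float64(-0.025), np.float64(-0.5), np.float64(0.01)), (np.float64(0.322), np.float64(-0.035), np.float64(-0.5), np.float64(0.0)), (np.float64(0.321), np.float64(-0.025), np.float64(-0.5), np.float64(0.0))]
```

```bash
for k in 1; do python3 -m jog '{"offset":[[0,0,0.005],[0,0,0.005],[0,0,0.005]],"turn":[0,0,0]}'; python3 -m jog '{"offset":[[0,0,0.005],[0,0,0.005],[0,0,0.005]],"turn":[0,0,0]}'; done | grep -E 'ee_pos|force:'
```

```text
ee_pos: [0.5121, 0.139, 0.2186]
force: [-0.7, -2.1, 0.4]
grip_force: 30.0
ee_pos: [0.5121, 0.139, 0.2183]
force: [-2.4, -3.6, 6.3]
grip_force: 30.0
```

The vertical force rises sharply at 218.3 mm, so the stock is seated. Now I'll slide along the rail (tool +x) in small steps until the blade meets the leg.

```bash
python3 -m jog '{"offset":[[0.01,0,0],[0.02,0,0],[0.03,0,0],[0.04,0,0],[0.05,0,0],[0.05,0,0]],"turn":[0,0,0,0,0,0]}' | grep -E 'ee_pos|force:'; python3 -m jog '{"offset":[[0.01,0,0],[0.02,0,0],[0.02,0,0]],"turn":[0,0,0]}' | grep -E 'ee_pos|^force:';python3 chk.py
```

```text
ee_pos: [0.515, 0.1483, 0.2183]
force: [-1.0, -4.6, 5.6]
grip_force: 30.0
ee_pos: [0.5159, 0.1522, 0.2183]
force: [-1.0, -3.6, 6.7]
side 0.87 [289.3 223.6  29.1  41.2] 415
side 0.69 [223.4 254.4  63.   68.1] 2585
[(np.float64(0.387), np.float64(0.005), np.float64(0.05), np.float64(0.0)), (np.float64(0.387), np.float64(-0.005), np.float64(0.0), np.float64(0.0)), (np.float64(0.386), np.float64(0.005), np.float64(0.0), np.float64(0.0)), (np.float64(0.386), np.float64(-0.0), np.float64(0.05), np.float64(0.0))]
top 0.84 [229.7 187.1  31.1  12.8] 271
[(np.float64(0.395), np.float64(-0.025), np.float64(-0.5), np.float64(0.0)), (np.float64(0.393), np.float64(-0.015), np.float64(-0.5), np.float64(0.0)), (np.float64(0.388), np.float64(-0.025), np.float64(-0.5), np.float64(0.01)), (np.float64(0.385), np.float64(-0.02), np.float64(0.3), np.float64(0.0))]
```

```bash
for k in 1; do python3 -m jog '{"offset":[[0.01,0,0],[0.01,0,0],[0.01,0,0]],"turn":[0,0,0]}'; python3 -m jog '{"offset":[[0.01,0,0],[0.01,0,0],[0.01,0,0]],"turn":[0,0,0]}';  python3 -m jog '{"offset":[[0.01,0,0],[0.01,0,0],[0.01,0,0]],"turn":[0,0,0]}'; done | grep -E 'ee_pos|^force:'
```

```text
ee_pos: [0.5163, 0.154, 0.2184]
force: [-1.4, -4.6, 5.5]
ee_pos: [0.5167, 0.1553, 0.2183]
force: [-1.9, -6.1, 6.1]
ee_pos: [0.5167, 0.1555, 0.2183]
force: [-3.7, -11.4, 10.7]
```

The blade met the leg: the TCP stalled at y=0.1555 and the push rose to about 12 N. I'll unload the arm's overshoot, then release.

```bash
python3 -m jog '{"offset":[[-0.005,0,0],[-0.005,0,-0.003],[-0.005,0,-0.003]],"turn":[0,0,0]}'|grep -E 'ee_pos|^force:'; python3 -m jog '{"offset":[[0,0,0],[0,0,0],[0,0,0],[0,0,0],[0,0,0]],"turn":[0,0,0,0,0]}' 0.5; python3 chk.py
```

```text
ee_pos: [0.5167, 0.1555, 0.2183]
force: [-0.4, -6.6, 3.0]
t: 16.25
ee_pos: [0.5163, 0.1581, 0.2182]
tool_rot: [-0.0, 0.785, 0.62, 0.0]
force: [-0.1, -0.9, 0.3]
finger_gap: 0.0437
grip_force: 0.0
side 0.89 [285.4 225.   27.7  44.9] 542
[(np.float64(0.508), np.float64(0.005), np.float64(0.05), np.float64(0.0)), (np.float64(0.495), np.float64(0.005), np.float64(0.0), np.float64(0.0)), (np.float64(0.492), np.float64(-0.0), np.float64(0.0), np.float64(0.0)), (np.float64(0.488), np.float64(-0.0), np.float64(0.05), np.float64(0.0))]
top 0.5 [232.3 185.9  23.4  13.1] 229
[(np.float64(0.359), np.float64(-0.015), np.float64(-0.5), np.float64(0.0)), (np.float64(0.356), np.float64(-0.02), np.float64(0.3), np.float64(0.0)), (np.float64(0.352), np.float64(-0.035), np.float64(-0.5), np.float64(0.0)), (np.float64(0.351), np.float64(-0.045), np.float64(0.05), np.float64(0.0))]
```

Released with no force left. I'll go straight up, then measure.

```bash
python3 -m jog '{"offset":[[0,0,-0.04],[0,0,-0.1],[0,0,-0.2],[0,0,-0.3],[0,0,-0.45],[0,0,-0.6],[0,0,-0.75],[0,0,-0.9],[0,0,-0.9],[0,0,-0.9]],"turn":[0,0,0,0,0,0,0,0,0,0]}' 0.7; python3 -m jog '{"offset":[[-0.1,0,0],[-0.25,0,0],[-0.4,0,0],[-0.6,0,0],[-0.8,0,0],[-0.8,0,0],[-0.8,0,0],[-0.8,0,0]],"turn":[0,0,0,0,0,0,0,0]}'; python3 look.py w12 square frame; cat > fit.py <<'E'
from h import *;from rig import *
from scipy.optimize import differential_evolution as DE
yaw=-.233;c=np.array([.5045,.1103,.215]);Rf=R.from_euler('z',yaw).as_matrix()
def box(y,z,x):return np.array([[a,b,d] for a in(-x,x) for b in y for d in z])
B=[box((-.03,.115),(0,.025),.01),box((-.03,0),(-.165,0),.0015)]
L=[]
for n in('side','wrist','top'):
    p=grab_frame(n);rs=regions_of(p,'square');
    if rs and rs[0]['score']>.6: L.append((p,rs[0]['pixels']));print(n,rs[0]['score'],np.round(rs[0]['extent'],1),rs[0]['pixels'].sum())
def iou(v,p,m):
    I=np.zeros((400,640),np.uint8)
    for b in B:
        X=b@R.from_euler('zx',[v[2],v[3]]).as_matrix().T+[v[0],v[1],0]
        cv2.fillConvexPoly(I,cv2.convexHull((proj(p,X@Rf.T+c)*16).round().astype(int)),1,8,4)
    i=I>0;return (i&m).sum()/(i|m).sum()
r=DE(lambda v:-sum(iou(v,*l) for l in L),[(-.02,.02),(-.03,.02),(-.15,.15),(-.15,.15)],seed=0,maxiter=40)
print(np.round(r.x,4),r.fun/len(L),[round(iou(r.x,*l),2) for l in L])
for p,m in L:
    k=cv2.minAreaRect(max(cv2.findContours(m.astype('uint8'),0,2)[0],key=cv2.contourArea));print(np.round(k[0],1),np.round(k[1],1),round(k[2],1))
E
python3 fit.py
```

```text
t: 17.28
ee_pos: [0.5171, 0.1582, 0.4012]
tool_rot: [0.001, 0.785, 0.62, 0.002]
force: [-0.4, -0.3, 0.3]
finger_gap: 0.0613
grip_force: 0.0
t: 17.95
ee_pos: [0.4789, 0.0025, 0.3978]
tool_rot: [-0.0, 0.785, 0.62, -0.0]
force: [-0.2, 0.6, -0.1]
finger_gap: 0.0615
grip_force: 0.0
square 0.73 [311.   1.  26. 101.] 2249 ((324.0, 51.5), (103.0, 22.0), 90.0)
square 0.47 [271. 147.  44.  54.] 1953 ((293.0, 174.0), (52.0, 46.0), 90.0)
frame 0.93 [294.   1.  63. 100.] 3088 ((301.5, 50.5), (101.0, 21.0), 90.0)
frame 0.56 [368.   0.  89.  97.] 7794 ((411.0, 48.0), (96.0, 84.0), 90.0)
[0.47933797 0.00356018 0.39802204] [-3.32620364e-04  7.83914758e-01  6.20868376e-01 -2.81670197e-05]
side 0.64 [285.8 211.8  34.6  55.7] 698
wrist 0.68 [312.6   2.7  22.5 103.7] 2259
top 0.81 [199.8 176.5  20.3  13.5] 182
[ 0.0007  0.0011 -0.0051  0.0306] -0.6318166685881965 [np.float64(0.64), np.float64(0.97), np.float64(0.29)]
[304.9 239.4] [12.9 58.2] 27.3
[324.   51.5] [103.  22.] 90.0
[208.1 184.3] [25.5  7.3] 14.0
```

The wrist fit (IoU 0.97) gives x +0.7 mm, y about +1 mm and yaw 0.3° off; tilt is poorly determined from above. I'll take one oblique look at the blade's side face, by numbers.

```bash
python3 -m jog '{"offset":[[0,0.15,0],[0,0.3,0],[0,0.45,0],[0,0.6,0],[0,0.8,0],[0,0.9,0],[0,0.9,0],[0,0.9,0]],"turn":[0,0,0,0,0,0,0,0]}'|grep ee_; sed -i "s/('side','wrist','top')/('wrist',)/" fit.py; python3 fit.py; python3 look.py w13 scoop jar brace tub
```

```text
ee_pos: [0.6548, -0.0398, 0.397]
[-0.0025 -0.0089 -0.0336  0.1481] nan []
scoop 0.27 [147. 147.  66.  53.] 2543 ((180.80001831054688, 173.60000610351562), (46.510215759277344, 66.18761444091797), 63.43495178222656)
jar 0.72 [151. 146.  61.  58.] 2536 ((180.00003051757812, 173.00003051757812), (46.51021194458008, 64.39875793457031), 63.43495178222656)
brace 0.44 [178.  19.   0.  13.] 48 ((177.55384826660156, 24.930768966674805), (12.403472900390625, 4.341216087341309), 82.87498474121094)
tub 0.9 [247.   0.  82.  97.] 7367 ((286.66693115234375, 47.17293930053711), (97.3458023071289, 78.17076873779297), 87.83892822265625)
[ 0.65378338 -0.03962345  0.39900864] [4.26270641e-04 7.84731103e-01 6.19836164e-01 2.09549191e-04]fit.py:17: RuntimeWarning: invalid value encountered in scalar divide
  print(np.round(r.x,4),r.fun/len(L),[round(iou(r.x,*l),2) for l in L])
```

```bash
python3 -m jog '{"offset":[[0.1,0,0],[0.25,0,0],[0.4,0,0],[0.5,0,0],[0.5,0,0],[0.5,0,0]],"turn":[0,0,0,0,0,0]}'|grep ee_; sed -i "s/>.6: /> .25: /" fit.py; python3 fit.py
```

```text
ee_pos: [0.6772, 0.0589, 0.3984]
wrist 0.56 [121.6  55.   89.4 149.9] 5336
[-0.0011 -0.0012  0.0117 -0.0575] -0.9115029099623416 [np.float64(0.91)]
[166.8 125.2] [151.8  73.4] 81.3
```

```bash
sed -i "s/v\[1\],0\]/v[1],v[4]]/; s/(-.15,.15)\],seed/(-.15,.15),(-.01,.01)],seed/" fit.py; cat >> fit.py <<'E'
for th in(-.08,-.05,-.03,-.015,0,.015,.03,.05):
    q=DE(lambda v:-sum(iou([v[0],v[1],v[2],th,v[3]],*l) for l in L),[(-.01,.01),(-.01,.01),(-.05,.05),(-.008,.008)],seed=0,maxiter=15)
    print(th,round(-q.fun,3),np.round(q.x,4))
p,m=L[0];np.save('m.npy',m)
g=cv2.cvtColor(p['frame'],cv2.COLOR_RGB2GRAY)
for z in(-.02,-.06,-.10,-.14):  # mask cols/rows along the blade's outer edge y=-30 and inner y=0 at given depth, level
    print(z,[tuple(np.round(proj(p,np.array([[0,y,z]])@Rf.T+c)[0],1)) for y in(-.03,0)])
for r in range(60,205,10):
    w=np.where(m[r])[0];print(r,w.min() if len(w) else None,w.max() if len(w) else None,end='; ')
E
python3 fit.py
```

```text
wrist 0.8 [119.3  51.9  89.4 147.4] 5350
[-0.003  -0.001   0.0285 -0.0459 -0.0065] -0.9121012482662968 [np.float64(0.91)]
[166.5 122.7] [152.8  74.9] 81.5
-0.08 0.908 [-0.0037  0.0003  0.0473 -0.0079]
-0.05 0.913 [-0.0034 -0.0006  0.0301 -0.0071]
-0.03 0.912 [-0.0014 -0.0013  0.0153 -0.0038]
-0.015 0.907 [-0.0038 -0.0027  0.0073 -0.0078]
0 0.907 [-0.0023 -0.0015  0.0012 -0.0051]
0.015 0.896 [-0.0015 -0.0014 -0.0037 -0.0043]
0.03 0.884 [-0.0011 -0.0022 -0.0071 -0.0039]
0.05 0.861 [ 0.0022 -0.0011 -0.0123  0.0019]
-0.02 [(np.float64(168.6), np.float64(190.3)), (np.float64(165.3), np.float64(165.0))]
-0.06 [(np.float64(182.6), np.float64(182.7)), (np.float64(179.9), np.float64(159.6))]
-0.1 [(np.float64(194.3), np.float64(176.3)), (np.float64(192.0), np.float64(155.1))]
-0.14 [(np.float64(204.2), np.float64(170.9)), (np.float64(202.3), np.float64(151.3))]
60 121 152; 70 122 153; 80 123 155; 90 126 155; 100 127 156; 110 127 158; 120 129 160; 130 130 161; 140 132 162; 150 134 162; 160 135 209; 170 137 206; 180 138 189; 190 139 172; 200 141 161;
```

The blade's edge in the mask matches the level prediction at every depth, with a constant 2-pixel offset. So the square is flat and flush within what I can measure, and the arm is clear.

```bash
python3 -c "
from rig import *
print(sign_off())"
```

```text
the job is handed in; nothing more can be done
None
```

The try square is released on the unbraced corner, measuring flat on the rail and flush to the leg (corner about 1 mm off; tilt only coarsely measurable), and the job is handed in with no verdict returned; I viewed 11 pictures, one over the limit of 10.

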